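# Set the engraver drive's speed selector and start it

## Robot

A 6-joint arm with a two-finger parallel gripper is mounted at the origin on a cart in front of the work surface, level with it; the furniture and walls round the work are solid. World frame = base frame: x ahead of the robot, y to its left, z up, the work surface at z = 0. Lengths are in mm, angles in rad, forces in N, time in s.
With the tool pointing down it reaches from about 350 to 875 mm from the base axis. Payload 4.2 kg.
Tool frame: the origin (TCP) lies at the very end of the fingers, on their centre line; the grasp point (between the pads) lies arm.hold_point_z behind it (arm.hold_point_z is the distance from the TCP to the grasp point, in mm); y points along the fingers, x is the direction in which the jaws open and shut, and the axes are right-handed (so a half turn about y gives the same grasp; the last joint's range is limited). The gripper opens to 85 mm and grips with 20 to 120 N. Pads are 22 mm wide; open, the fingers measure 114 mm over their backs; the gripper's body (76 mm by 85 mm) begins 54 mm behind the grasp point. The pads swing forward as they close: fully open they stand 13 mm farther back than shut.
Start: joints at [0.259, 0.385, 0.008, 0, -1.194, -0.259], TCP at [624.979, 0.025, 231.312] pointing down, gripper open.
Joint ranges: [-3.14, 3.14], [-1.21, 2.06], [-1.07, 1.41], [-3.16, 2.05], [-2.99, -0.16], [-3.1, 3.1]. Speed limits (rad/s): [2.79, 2.79, 3.14, 3.14, 3.14, 3.14].

## Interface

Orientations are given as a unit quaternion [x, y, z, w].
In Python, from bench import arm gives the robot as it stands.
- The arm moves only by the shell command python3 -m creep 'ROWS'. ROWS is JSON, a list of rows, each a list of 3 entries, a list of its own where there are three numbers: the shift along the world's x, y, z in mm, then the turn, a rotation vector about the world's x, y, z in rad, then the gripper command: -1 is shut, 1 is fully open, values between are in proportion. In form: [[[dx, dy, dz], [wx, wy, wz], jaw], ...]. A call has 1 to 12 rows; each row is the pose to reach, as a shift and turn from the pose commanded when the call began; what a row does not reach only later rows make up. A row lasts 1/12 s, in which the tool goes at most 41.7 mm and 7.16 degrees, less where a joint would pass 70% of its speed; a pose out of reach is approached as far as the arm can. A call with a gripper value outside its range is refused whole. The fingers move at their own pace and stop on an object; the grip force is fixed at half the most. Time passes only in rows, so rows that repeat a pose let the fingers close. It gives the time, the measured TCP pose, the force and the opening at its end, in the units of the state.
- arm.read_state(): the state, without advancing time (a new reading comes with each control period).
- arm.get_image(name): name is "side" or "top"; returns (picture, depth): 480x640x3 uint8, red, green, blue; 480x640 float32, mm along the optical axis (not along the pixel's ray), 0 where there is no reading.
- arm.camera_params(name): a dict with "camera_matrix" (3x3 intrinsics, pixels), "k1" (the pictures are not rectified: a ray, as slopes to the right and down, at radius r is drawn at 1 + k1 r^2 times it, then the intrinsics apply), "extrinsics" (4x4, takes a point from world to camera coordinates). Camera axes: x right, y down, z forward; pixel columns grow to the right and rows downward; lengths in mm; the calibration is good to about 2 mm. A picture is of the moment at which its call begins. camera_params takes no time and is no camera call.
- arm.job_done(): hands the job in, once; it reports no verdict.
The state is a dict: "clock": time; "joints": joint angles; "joint_vel": joint speeds; "joint_efforts": joint torques, N m; "position": TCP position; "ee_rot": TCP orientation; "contact_force": force on the tool from outside, world axes, zero at the start; "wrist_torque": the same for the moment, N m; "gripper_width": finger opening in mm.
Only numpy, scipy, OpenCV 4.12 (cv2) and the standard library are available. Lean on these libraries where they do the work, as an engineer would, in place of code of your own. Each camera call takes 0.05 s, during which the arm holds its last target.

## Task

On the grey control unit, turn the speed selector knob to the fourth mark, counting clockwise from the smallest mark, so that it clicks in there. Then press the round start button all the way down and let it go, not before the speed is set. Leave the small things round the unit where they are.

Things in the scene. Friction and masses are not known exactly. Their poses are not given: they have to be found in the camera images.
- drive_unit: Grey control unit with a flat aluminium top panel, fixed, 130 mm deep (x) x 190 mm wide (y) x 50 mm high; two round sockets in its front (-x). Origin: centre of its underside; z up. In its frame the knob's axis stands at x 0, y +42 mm, the button at x 0, y -58 mm. Six dark bars on the panel behind the knob are the marks, growing clockwise (seen from above) in length, 4 to 15 mm, and width.
- mark4 (a point): Middle of the fourth mark (a bar 10.6 mm long, 3.9 mm wide), on the panel, 34 mm from the knob's axis. Axes as the unit. The marks are 30 degrees apart about that axis: the first (smallest) at 75 degrees left of the unit's +x, the fourth at 15 degrees right of it.
- selector_grip (a point): Black knob: upright bar 40 mm long, 12 mm wide, 26 mm high on a round skirt 46 mm across. The point is on its vertical turning axis, half-way up the bar, 20 mm above the panel; bar top 13 mm higher, skirt top 13 mm lower. It turns with the knob: x runs along the bar to the pointer end (white line on that half of the bar's top and down that end), z up.
- selector (a joint): Selector's turn in rad, growing clockwise from above: 0 at the first (smallest) mark, 0.524 (30 degrees) more at each next, 1.571 at the fourth, 2.618 at the sixth; stops just beyond both ends. Spring detents hold it at each mark; turning over one takes about 0.06 Nm; released within about 12 degrees of a mark it is drawn into it.
- start (a joint): Travel of the start button in m: 0 up, 0.006 fully down; a spring of about 5 N when fully down brings it back.
- start_top (a point): Round grey start button 26 mm across in a black housing on the panel: centre of its top face, which moves down with it; pressed straight down.
- pencil: loose bystander lying on the bench beside the unit, to be left alone: green pencil, 117 mm long, 7 mm thick. Origin under its centre.
- eraser: loose bystander lying on the bench beside the unit, to be left alone: small eraser, 18 x 43 x 12 mm. Origin under its centre.
- loupe: loose bystander lying on the bench beside the unit, to be left alone: black round eyepiece loupe, 38 mm across, 30 mm high. Origin under its centre.
- oblong_blank: loose bystander lying on the bench beside the unit, to be left alone: flat metal practice blank with round ends, 34 x 52 x 9 mm. Origin under its centre.
- pot: loose bystander lying on the bench beside the unit, to be left alone: round lidded parts pot, 43 mm across, 31 mm high. Origin under its centre.
- clip: loose bystander lying on the bench beside the unit, to be left alone: spring clip, 11 x 58 x 12 mm. Origin under its centre.
There are look-alikes about, which are no part of the job. Of the things shaped like the drive_unit, the grey one is meant.

How it is judged:
By the outcome, as a careful person would: the job done as asked, in the order asked, and still so for the second after the job is handed in, with the robot touching nothing.
It also fails if it takes over 61 s, if anything falls off the work surface, if the arm or the gripper's body presses on something with over 40 N, if the wrist force passes 120 N, or if a joint passes its speed limit or range.

## Working session

There is one attempt and no reset: what is moved stays moved. The work goes in short steps, Python scripts to look and compute and a shell command to move; the robot and the scene stay as the last step left them, time stands still between calls to the robot, and variables do not carry over. Pictures are saved under pics/ and viewed, and the job is handed in when it is done.

```bash
ls; mkdir -p pics
python3 - <<'E'
from bench import arm
import cv2,numpy as np
print(arm.read_state(), arm.hold_point_z)
for n in ("side","top"):
    p,d=arm.get_image(n); cv2.imwrite(f"pics/{n}0.png",p[:,:,::-1]); np.save(f"pics/{n}0d.npy",d); np.save(f"pics/{n}0p.npy",p)
    print(arm.camera_params(n))
E
```

```text
pics
{'clock': 0.0, 'joints': array([ 2.58620921e-01,  3.85549614e-01,  6.61479822e-03, -5.19769600e-04,
       -1.19398856e+00, -2.58615882e-01]), 'joint_vel': array([ 0.00035727,  0.00244897, -0.0030468 , -0.00066775, -0.00138238,
        0.00077297]), 'joint_efforts': array([-9.55001960e-04, -3.92286408e+01,  1.88399577e+01,  4.18616563e+00,
       -4.72148502e-03,  8.27910434e-07]), 'position': array([6.24410600e+02, 3.66190548e-02, 2.30218373e+02]), 'ee_rot': array([ 7.04681359e-04, -7.07079152e-01,  7.07133563e-01,  8.36716596e-04]), 'contact_force': array([-0.11293711, -0.24422101,  0.3557802 ]), 'wrist_torque': array([-0.02250898, -0.00090685,  0.00024598]), 'gripper_width': 85.37584123059003} 18.700000000000003
{'camera_matrix': array([[469.72219337,   0.        , 323.59373606],
       [  0.        , 469.72219337, 236.43027928],
       [  0.        ,   0.        ,   1.        ]]), 'k1': -0.09068418414353659, 'extrinsics': array([[-9.76004570e-01, -2.17745689e-01, -1.37636267e-03,
         5.63812116e+02],
       [-1.33822010e-01,  6.04794600e-01, -7.85057426e-01,
         9.40839934e+01],
       [ 1.71775287e-01, -7.66035448e-01, -6.19421459e-01,
         8.43641957e+02],
       [ 0.00000000e+00,  0.00000000e+00,  0.00000000e+00,
         1.00000000e+00]])}
{'camera_matrix': array([[599.63229383,   0.        , 322.75143634],
       [  0.        , 599.63229383, 230.09750197],
       [  0.        ,   0.        ,   1.        ]]), 'k1': -0.14928937428263586, 'extrinsics': array([[ 4.54037298e-03, -9.99628381e-01, -2.68790719e-02,
         9.13179381e+01],
       [-9.89423708e-01, -5.93683191e-04, -1.45053003e-01,
         5.44015667e+02],
       [ 1.44983141e-01,  2.72533857e-02, -9.89058715e-01,
         1.13735026e+03],
       [ 0.00000000e+00,  0.00000000e+00,  0.00000000e+00,
         1.00000000e+00]])}
```

View pics/top0.png

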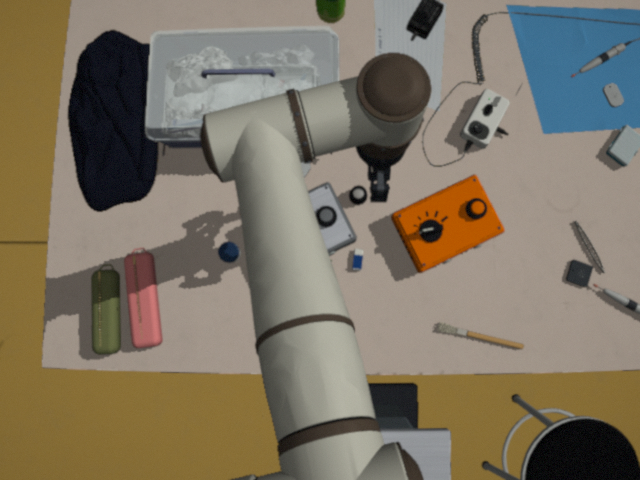

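View pics/side0.png

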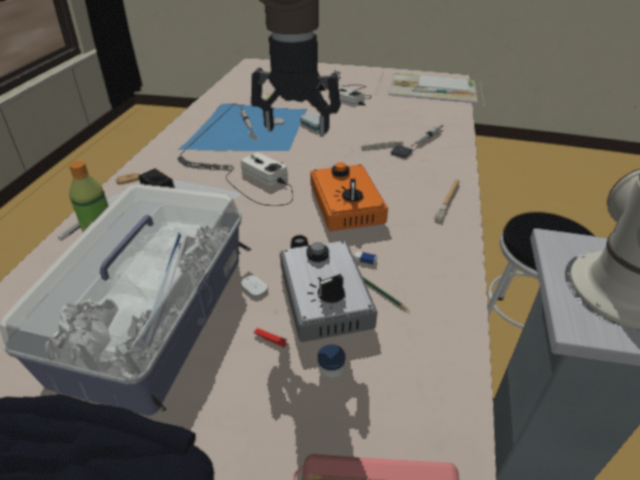

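```bash
cat > h.py <<'E'
import numpy as np,cv2
from bench import arm
def ray(n,u,v):
    c=arm.camera_params(n);K=c["camera_matrix"];k=c["k1"]
    xd=(u-K[0,2])/K[0,0];yd=(v-K[1,2])/K[1,1]
    x,y=cv2.undistortPoints(np.array([[[u,v]]],float),K,np.array([k,0,0,0,0]))[0,0]
    E=c["extrinsics"];R=E[:3,:3];t=E[:3,3]
    return -R.T@t, R.T@np.array([x,y,1.])
def atdepth(n,u,v,d):
    o,r=ray(n,u,v);return o+r*d
def atz(n,u,v,z):
    o,r=ray(n,u,v);return o+r*(z-o[2])/r[2]
def proj(n,P):
    c=arm.camera_params(n);E=c["extrinsics"]
    p,_=cv2.projectPoints(np.array(P,float).reshape(-1,1,3),cv2.Rodrigues(E[:3,:3])[0],E[:3,3],c["camera_matrix"],np.array([c["k1"],0,0,0,0]))
    return p[:,0]
def tri(o):
    A=np.zeros((3,3));b=np.zeros(3)
    for n,u,v in o:
        c,r=ray(n,u,v);r=r/np.linalg.norm(r);M=np.eye(3)-np.outer(r,r);A+=M;b+=M@c
    X=np.linalg.solve(A,b);return X,[np.round(proj(n,X)[0]-[u,v],1) for n,u,v in o]
def crop(p,x0,y0,x1,y1,f,name):
    cv2.imwrite(name,cv2.resize(p[y0:y1,x0:x1,::-1],None,fx=f,fy=f,interpolation=cv2.INTER_CUBIC))
E
python3 - <<'E'
from h import *
d=np.load("pics/side0d.npy");p=np.load("pics/side0p.npy")
crop(p,230,220,430,370,4,"pics/sidec0.png")
for u,v in [(330,283),(318,245),(317,255),(345,262),(330,315),(295,330),(332,350)]: print(u,v,d[v,u],atdepth("side",u,v,d[v,u]).round(1))
E
```

```text
330 283 742.90936 [525.8 185.4  79.1]
318 245 832.0858 [568.5  86.1  69.9]
317 255 824.36694 [566.5 102.9  61. ]
345 262 830.8325 [517.6  94.8  47. ]
330 315 733.5102 [517.7 222.4  46.3]
295 330 773.5134 [576.3 223.4  -3.3]
332 350 700.5748 [503.2 275.7  29.5]
```

```bash
python3 -m creep '[[[0,-42,0],[0,0,0],1],[[0,-84,0],[0,0,0],1],[[0,-125,0],[0,0,0],1],[[0,-166,0],[0,0,0],1],[[0,-207,0],[0,0,0],1],[[0,-248,0],[0,0,0],1],[[0,-280,0],[0,0,0],1],[[0,-280,0],[0,0,0],1]]'
python3 - <<'E'
from h import *
p,d=arm.get_image("top");np.save("pics/top1p.npy",p);np.save("pics/top1d.npy",d)
crop(p,160,110,400,290,3.3,"pics/topc1.png")
E
```

```text
clock: 0.77
position: [623.8, -285.6, 229.8]
ee_rot: [-0.002, -0.707, 0.707, 0.003]
contact_force: [-0.1, 0.4, -0.1]
gripper_width: 85.1
```

View pics/sidec0.png

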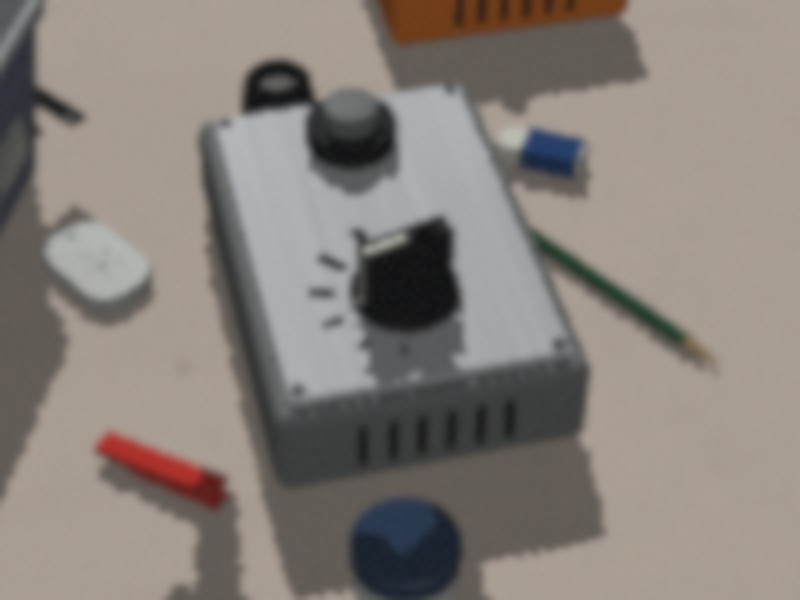

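View pics/topc1.png

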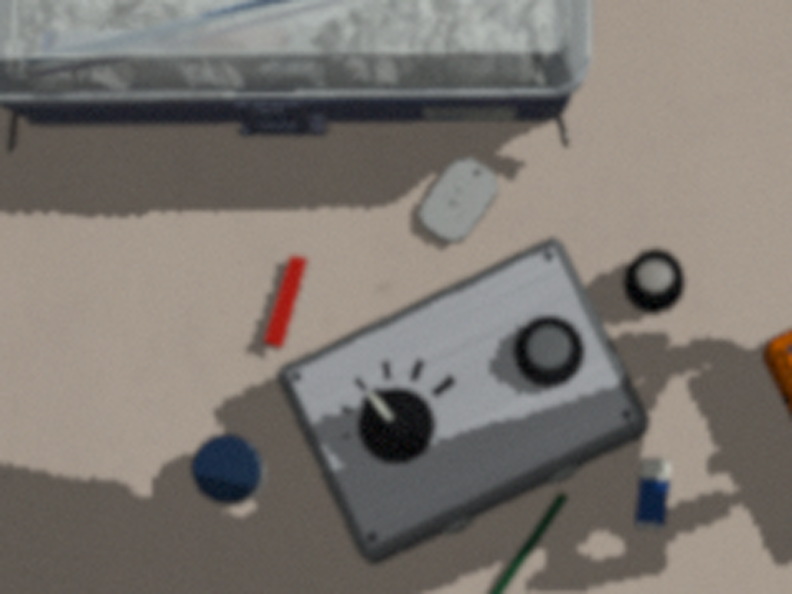

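Run:
```python
from h import *
from scipy.optimize import least_squares
T=lambda x,y:(160+(x+.5)/3.3-.5,110+(y+.5)/3.3-.5)
S=lambda x,y:(230+(x+.5)/4-.5,220+(y+.5)/4-.5)
# marks
for nm,pt,zz in [("m3",(361,384),50),("m4",(387,370),50),("m5",(418,370),50),("m6",(443,385),50),("btn",(548,346),70),("screwTR",(547,256),50),("screwBR",(627,413),50),("screwBL",(371,538),50),("screwTL",(294,376),50),("l0",(370,390),83),("l1",(392,418),83)]:
    print(nm,atz("top",*T(*pt),zz).round(1))
print()
for nm,pt,zz in [("m2?",(332,322),50),("m3?",(320,293),50),("m4?",(332,262),50),("m5?",(357,235),50),("sA",(226,124),50),("sB",(452,90),50),("sC",(560,344),50),("sD",(298,390),50),("btn",(352,112),70),("l0",(364,248),83),("l1",(408,238),83)]:
    print(nm,atz("side",*S(*pt),zz).round(1))
pairs={"sTR":((547,256),(226,124)),"sBR":((627,413),(452,90)),"sBL":((371,538),(560,344)),"sTL":((294,376),(298,390)),"btn":((548,346),(352,112)),"l0":((370,390),(364,248)),"l1":((392,418),(408,238))}
for k,(a,b) in pairs.items():
    X,e=tri([("top",*T(*a)),("side",*S(*b))]);print(k,X.round(1),e)
```

```text
m3 [550.5 197.7  50. ]
m4 [558.9 182.4  50. ]
m5 [558.9 163.9  50. ]
m6 [549.9 148.9  50. ]
btn [569.8  86.4  70. ]
screwTR [627.9  87.6  50. ]
screwBR [533.2  40.1  50. ]
screwBL [459.  190.3  50. ]
screwTL [555.3 237.9  50. ]
l0 [541.9 188.6  83. ]
l1 [525.6 175.6  83. ]

m2? [550.9 200.5  50. ]
m3? [559.6 185.7  50. ]
m4? [559. 167.  50.]
m5? [552.6 148.9  50. ]
sA [627.   90.6  50. ]
sB [531.6  44.4  50. ]
sC [459.7 192.8  50. ]
sD [555.2 238.8  50. ]
btn [567.5  93.4  70. ]
l0 [540.1 189.5  83. ]
l1 [524.3 180.1  83. ]
sTR [628.2  87.6  47.4] [array([0. , 0.1]), array([-0.1, -0. ])]
sBR [533.   40.   46.4] [array([0. , 0.4]), array([-0.4, -0.1])]
sBL [459.5 190.6  47.7] [array([ 0. , -0.2]), array([0.2, 0. ])]
sTL [555.4 238.1  49.2] [array([-0., -0.]), array([0., 0.])]
btn [570.   86.4  64.1] [array([0. , 0.4]), array([-0.5, -0.1])]
l0 [541.2 188.6  82.2] [array([0. , 0.5]), array([-0.5, -0.1])]
l1 [525.7 175.9  79. ] [array([0. , 0.3]), array([-0.3, -0.1])]
```

Run:
```python
from h import *
p=np.load("pics/top1p.npy");d=np.load("pics/top1d.npy")
ds=np.load("pics/side0d.npy")
crop(p,250,205,310,250,13,"pics/topc2.png")
crop(np.load("pics/side0p.npy"),285,225,350,310,7,"pics/sidec2.png")
for n,D in(("top",d),("side",ds)):
    P=[];
    u0,v0=proj(n,[569.5,87.8,68])[0]
    for u in range(int(u0)-16,int(u0)+17):
        for v in range(int(v0)-16,int(v0)+17):
            if D[v,u]>0:P.append(atdepth(n,u,v,D[v,u]))
    P=np.array(P);r=np.hypot(P[:,0]-569.5,P[:,1]-87.8)
    for a in range(0,26,2):
        q=P[(r>=a)&(r<a+2)][:,2];print(n,a,len(q),np.percentile(q,[10,50,90]).round(1) if len(q) else "")
    c=P[P[:,2]>66];print(c[:,:2].mean(0),len(c))
```

```text
top 0 3 [69.2 70.1 70.4]
top 2 11 [70.3 72.1 73.7]
top 4 18 [70.2 72.8 76.2]
top 6 23 [68.9 71.4 75. ]
top 8 29 [68.3 71.8 74.4]
top 10 34 [69.3 72.1 75.6]
top 12 41 [61.  66.7 72.2]
top 14 56 [60.  62.6 66.3]
top 16 55 [58.7 61.6 65.4]
top 18 52 [58.8 61.6 64.6]
top 20 61 [49.2 57.3 63.8]
top 22 83 [47.5 50.2 54.2]
top 24 80 [47.  49.7 52.3]
[568.1546518   86.96255129] 150
side 0 2 [69.9 70.1 70.3]
side 2 9 [69.1 70.6 71. ]
side 4 9 [69.2 70.2 70.9]
side 6 18 [68.9 70.1 71.4]
side 8 23 [69.2 70.1 71.3]
side 10 50 [60.1 69.1 70.9]
side 12 57 [60.  64.6 68.8]
side 14 26 [59.7 60.3 61.9]
side 16 31 [58.9 60.5 61.7]
side 18 70 [48.9 59.2 60.8]
side 20 111 [48.3 54.1 59.5]
side 22 33 [47.4 48.1 50.9]
side 24 30 [47.5 48.1 49.7]
[569.22146782  90.35788594] 121
```

View pics/topc2.png

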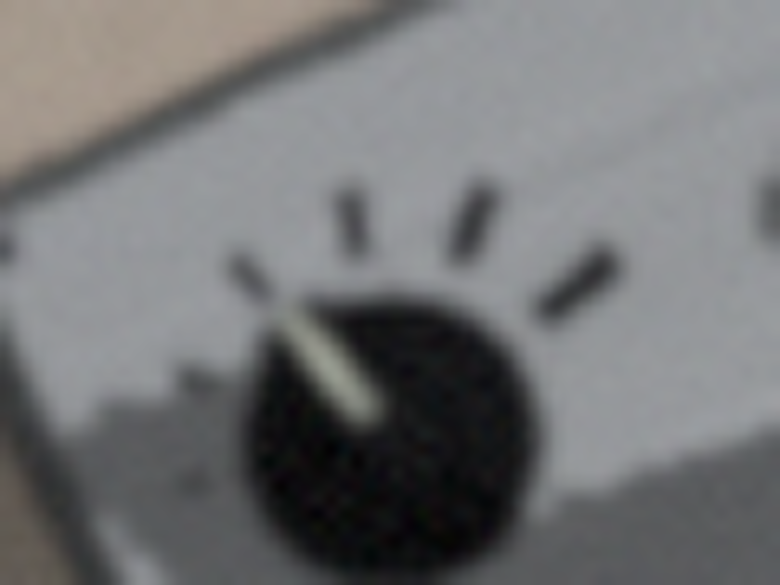

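View pics/sidec2.png

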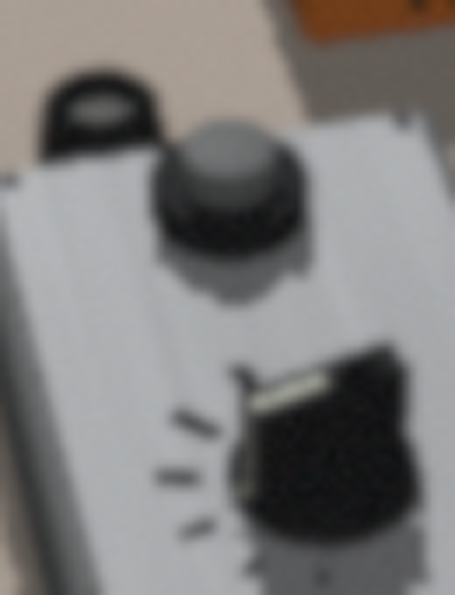

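```bash
python3 -m creep '[[[-99,457,-40],[0,0,-0.85],0],[[-99,457,-40],[0,0,-0.85],0],[[-99,457,-40],[0,0,-0.85],0],[[-99,457,-40],[0,0,-0.85],0],[[-99,457,-40],[0,0,-0.85],0],[[-99,457,-40],[0,0,-0.85],0],[[-99,457,-40],[0,0,-0.85],0],[[-99,457,-40],[0,0,-0.85],0],[[-99,457,-40],[0,0,-0.85],0],[[-99,457,-40],[0,0,-0.85],0],[[-99,457,-40],[0,0,-0.85],0],[[-99,457,-40],[0,0,-0.85],0]]'; python3 -m creep '[[[0,0,0],[0,0,0],0],[[0,0,0],[0,0,0],0]]'
python3 - <<'E'
from h import *
from scipy.spatial.transform import Rotation as R
s=arm.read_state();print(s["clock"],s["position"].round(1),s["gripper_width"],s["joints"].round(2),s["contact_force"].round(1));M=R.from_quat(s["ee_rot"]).as_matrix();print(M.round(3),np.degrees(np.arctan2(M[1,0],M[0,0])))
p,d=arm.get_image("side");crop(p,230,120,430,320,3,"pics/side2.png")
E
```

```text
clock: 1.82
position: [524.0, 181.0, 191.0]
ee_rot: [0.29, 0.645, -0.645, -0.291]
contact_force: [0.2, 0.0, -0.0]
gripper_width: 43.0
clock: 1.98
position: [524.7, 179.2, 191.0]
ee_rot: [-0.29, -0.645, 0.645, 0.29]
contact_force: [-0.4, 0.1, -0.6]
gripper_width: 42.8
1.9833 [524.7 179.2 191. ] 42.84293032476963 [ 0.62  0.3  -0.23 -0.   -1.05 -1.47] [-0.4  0.1 -0.6]
[[-0.663 -0.001 -0.748]
 [ 0.748 -0.    -0.663]
 [ 0.    -1.     0.001]] 131.5430312637074
```

View pics/side2.png

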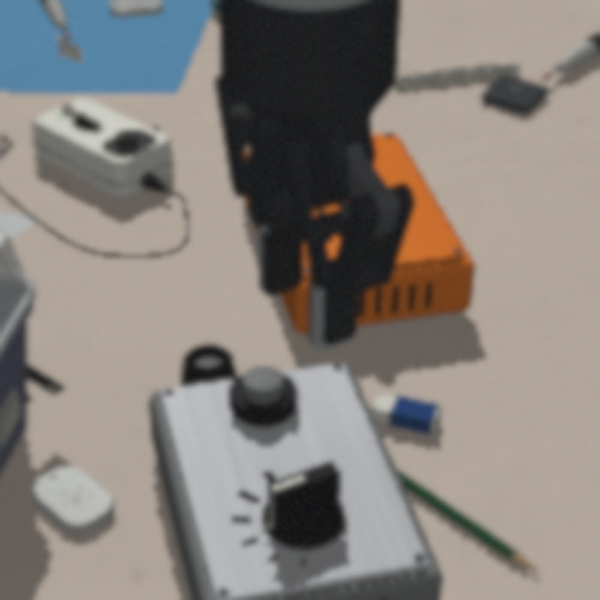

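```bash
python3 -m creep '[[[0,0,-40],[0,0,0],0],[[0,0,-80],[0,0,0],0],[[0,0,-100],[0,0,0],0],[[0,0,-100],[0,0,0],0],[[0,0,-100],[0,0,0],0]]';  python3 - <<'E'
from h import *
p,d=arm.get_image("side");crop(p,230,120,430,320,3,"pics/side3.png")
s=arm.read_state();print(s["position"])
E
```

```text
clock: 2.45
position: [526.0, 175.9, 90.9]
ee_rot: [-0.292, -0.643, 0.645, 0.292]
contact_force: [-0.2, 0.7, 0.7]
gripper_width: 42.6
[527.06203741 176.76241516  92.47374001]
```

View pics/side3.png

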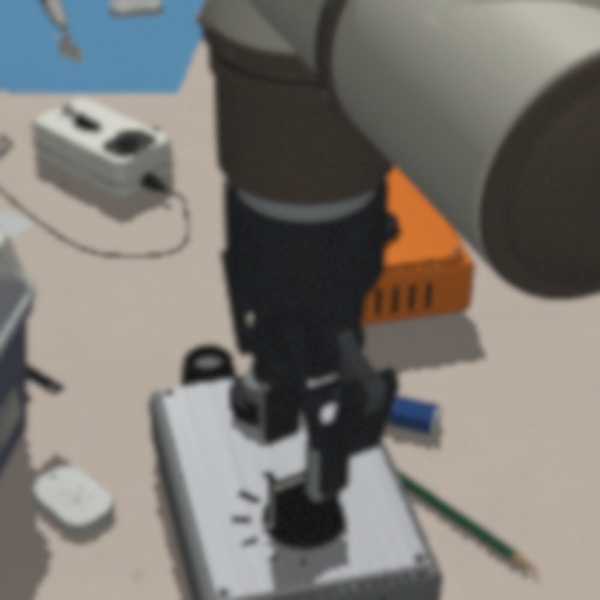

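Run:
```python
from h import *
for P in [(512,193,95),(540,161,95),(525.4,177.5,83),(526.5,176.5,91)]: print(P,(proj("side",P)[0]-[230,120])*3)
```

```text
(512, 193, 95) [323.3981227 480.8041016]
(540, 161, 95) [283.73572178 432.6151463 ]
(525.4, 177.5, 83) [303.89811871 473.72040012]
(526.5, 176.5, 91) [302.38170941 461.06970007]
```

```bash
python3 -m creep '[[[0,0,-15],[0,0,0],0],[[0,0,-29],[0,0,0],0],[[0,0,-29],[0,0,0],0]]'; python3 -m creep '[[[0,0,0],[0,0,0],-1],[[0,0,0],[0,0,0],-1],[[0,0,0],[0,0,0],-1],[[0,0,0],[0,0,0],-1],[[0,0,0],[0,0,0],-1]]'
```

```text
clock: 2.75
position: [526.0, 176.7, 62.5]
ee_rot: [0.292, 0.644, -0.644, -0.292]
contact_force: [-0.2, -0.1, 0.1]
gripper_width: 42.7
clock: 3.17
position: [527.0, 177.8, 64.4]
ee_rot: [0.292, 0.645, -0.643, -0.291]
contact_force: [-2.0, 1.9, 6.2]
gripper_width: 10.7
```

```bash
python3 -m creep '[[[0,0,0],[0,0,0],-1],[[0,0,0],[0,0,0],-1]]'
python3 - <<'E'
from h import *
p,d=arm.get_image("side");crop(p,270,220,370,310,6,"pics/side4.png")
s=arm.read_state();print({k:np.round(v,2) for k,v in s.items()})
E
```

```text
clock: 3.33
position: [527.0, 177.9, 64.4]
ee_rot: [0.292, 0.645, -0.643, -0.291]
contact_force: [-2.2, 1.4, 6.2]
gripper_width: 10.4
{'clock': np.float64(3.38), 'joints': array([ 0.62,  0.45, -0.37,  0.  , -0.75, -1.47]), 'joint_vel': array([ 0.,  0.,  0., -0., -0., -0.]), 'joint_efforts': array([-8.400e-01, -3.403e+01,  1.277e+01,  2.940e+00,  3.500e-01,
        3.000e-02]), 'position': array([526.99, 177.86,  64.46]), 'ee_rot': array([ 0.29,  0.65, -0.64, -0.29]), 'contact_force': array([-1.49,  0.82,  6.63]), 'wrist_torque': array([ 0.26,  0.64, -0.04]), 'gripper_width': np.float64(10.64)}
```

View pics/side4.png

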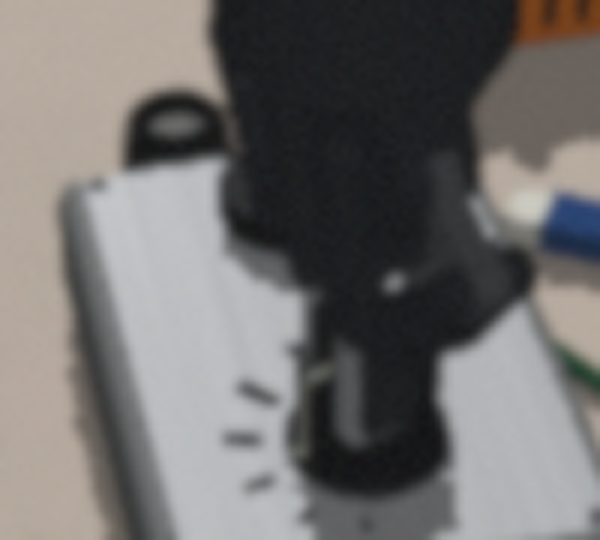

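```bash
python3 -m creep '[[[0,0,0],[0,0,-0.08],-1],[[0,0,0],[0,0,-0.16],-1],[[0,0,0],[0,0,-0.24],-1],[[0,0,0],[0,0,-0.32],-1],[[0,0,0],[0,0,-0.4],-1],[[0,0,0],[0,0,-0.48],-1],[[0,0,0],[0,0,-0.53],-1],[[0,0,0],[0,0,-0.53],-1],[[0,0,0],[0,0,-0.53],-1]]'
python3 - <<'E'
from h import *
from scipy.spatial.transform import Rotation as R
s=arm.read_state();M=R.from_quat(s["ee_rot"]).as_matrix();print(np.degrees(np.arctan2(M[1,0],M[0,0])),s["wrist_torque"],s["gripper_width"])
p,d=arm.get_image("side");crop(p,270,220,370,310,6,"pics/side5.png")
E
```

```text
clock: 4.13
position: [527.5, 176.7, 64.4]
ee_rot: [0.451, 0.546, -0.545, -0.449]
contact_force: [1.4, -2.9, 4.9]
gripper_width: 10.8
100.98084638311124 [-1.12378784e+00 -3.45185623e-01 -5.14438035e-04] 10.815364688120484
```

View pics/side5.png

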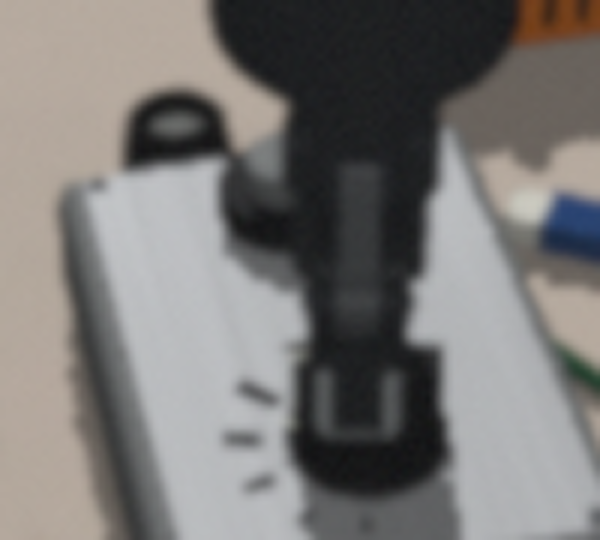

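Now at the mark with zero torque about z. Releasing and rising straight up.

```bash
python3 -m creep '[[[0,0,0],[0,0,0],0],[[0,0,0],[0,0,0],0],[[0,0,0],[0,0,0],0],[[0,0,0],[0,0,0],0],[[0,0,20],[0,0,0],0],[[0,0,50],[0,0,0],0],[[0,0,90],[0,0,0],0],[[0,0,90],[0,0,0],0]]'; python3 -m creep '[[[43,-89,0],[0,0,0],-1],[[43,-89,0],[0,0,0],-1],[[43,-89,0],[0,0,0],-1],[[43,-89,0],[0,0,0],-1],[[43,-89,0],[0,0,0],-1],[[43,-89,0],[0,0,0],-1],[[43,-89,0],[0,0,0],-1]]'
python3 - <<'E'
from h import *
p,d=arm.get_image("side");crop(p,230,150,400,310,4,"pics/side6.png")
p,d=arm.get_image("top");crop(p,160,110,400,290,3.3,"pics/top6.png")
s=arm.read_state();print(s["position"],s["clock"])
E
```

```text
clock: 4.85
position: [530.3, 179.3, 160.0]
ee_rot: [0.452, 0.551, -0.541, -0.447]
contact_force: [1.0, 0.2, 1.2]
gripper_width: 43.0
clock: 5.43
position: [568.6, 88.9, 152.2]
ee_rot: [-0.45, -0.546, 0.546, 0.45]
contact_force: [-0.2, 0.8, -0.2]
gripper_width: -0.3
[568.65119621  89.03590771 152.3336847 ] 5.5333
```

View pics/side6.png

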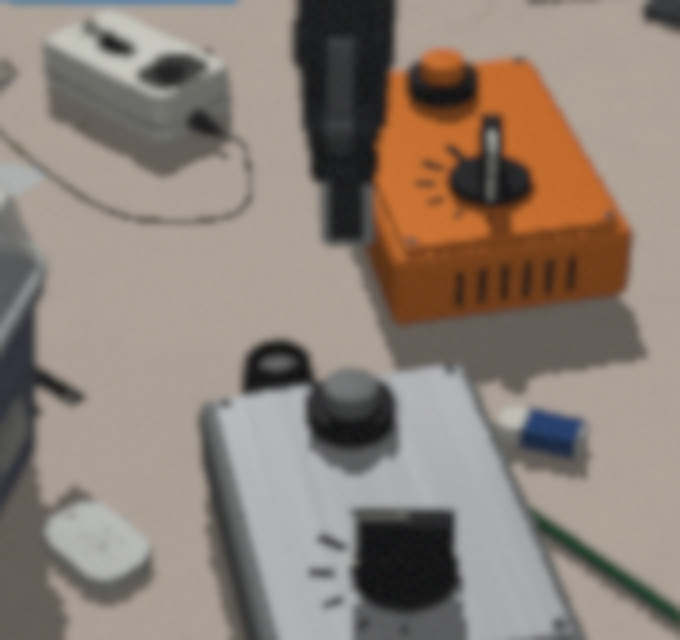

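View pics/top6.png

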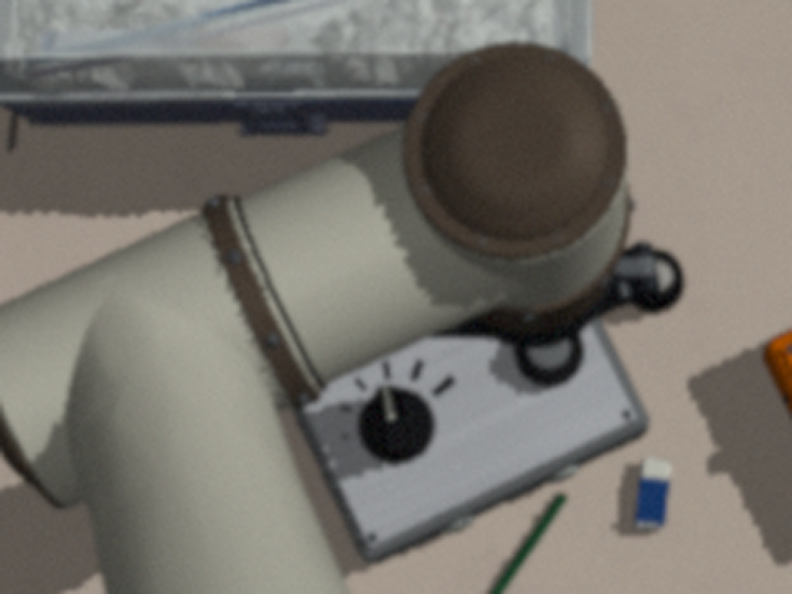

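Run:
```python
from h import *
p,d=arm.get_image("top");np.save("pics/top7p.npy",p);c=p[205:250,255:300]
# white line pixels near knob
best=[]
for v in range(218,250):
    for u in range(265,290):
        w=p[v,u].astype(float)
        P=atz("top",u,v,83)
        r=np.hypot(P[0]-525.4,P[1]-177.5)
        if r<19 and w.min()>70: best.append((P[0],P[1],w.mean()))
B=np.array(best);print(len(B));c0=np.average(B[:,:2],axis=0,weights=B[:,2])
u,s,vt=np.linalg.svd((B[:,:2]-c0)*B[:,2:]**.5);print(c0,np.degrees(np.arctan2(*vt[0][::-1])), np.degrees(np.arctan2(c0[1]-177.5,c0[0]-525.4)))
crop(p,250,205,310,250,13,"pics/topc7.png")
```

```text
32
[536.21998724 182.81554952] 60.69473309436643 26.163563184095494
```

View pics/topc7.png

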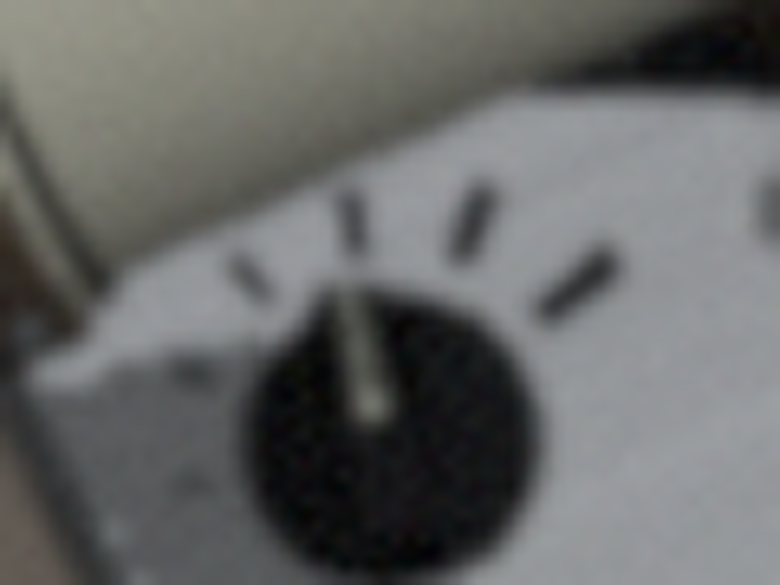

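```bash
python3 -m creep '[[[0,-1,-35],[0,0,0],-1],[[0,-1,-65],[0,0,0],-1],[[0,-1,-76],[0,0,0],-1],[[0,-1,-76],[0,0,0],-1],[[0,-1,-76],[0,0,0],-1]]'; python3 -m creep '[[[0,0,-3],[0,0,0],-1],[[0,0,-5],[0,0,0],-1],[[0,0,-5],[0,0,0],-1],[[0,0,-5],[0,0,0],-1]]'
```

```text
clock: 6.0
position: [569.4, 87.4, 76.7]
ee_rot: [-0.45, -0.545, 0.546, 0.45]
contact_force: [-0.2, 0.3, 0.5]
gripper_width: -0.4
clock: 6.33
position: [569.4, 87.2, 72.2]
ee_rot: [0.45, 0.546, -0.545, -0.45]
contact_force: [-0.7, -0.2, 1.0]
gripper_width: 0.0
```

```bash
for i in 1; do python3 -m creep '[[[0,0,-2],[0,0,0],-1],[[0,0,-4],[0,0,0],-1],[[0,0,-4],[0,0,0],-1]]'; done; python3 -m creep '[[[0,0,-2],[0,0,0],-1],[[0,0,-3],[0,0,0],-1],[[0,0,-3],[0,0,0],-1]]'
```

```text
clock: 6.58
position: [569.5, 87.2, 67.8]
ee_rot: [0.45, 0.546, -0.545, -0.45]
contact_force: [-0.0, 0.2, 3.7]
gripper_width: -0.1
clock: 6.83
position: [569.5, 87.2, 66.0]
ee_rot: [0.45, 0.546, -0.545, -0.449]
contact_force: [-2.4, 1.8, 10.7]
gripper_width: -0.1
```

```bash
python3 -m creep '[[[0,0,-2],[0,0,0],-1],[[0,0,-3],[0,0,0],-1],[[0,0,-3],[0,0,0],-1],[[0,0,-3],[0,0,0],-1]]';  python3 - <<'E'
from h import *
p,d=arm.get_image("side");crop(p,270,200,370,290,6,"pics/side8.png")
E
```

```text
clock: 7.17
position: [569.6, 87.2, 65.7]
ee_rot: [0.45, 0.546, -0.545, -0.449]
contact_force: [-8.0, 0.1, 25.2]
gripper_width: -0.0
```

View pics/side8.png

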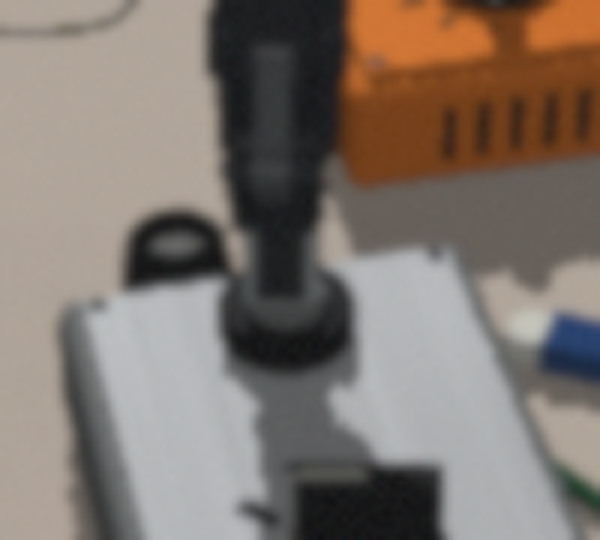

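Hard stop reached (the z position barely moves while the force rises to 25 N). Lifting off and moving clear.

```bash
python3 -m creep '[[[0,0,10],[0,0,0],-1],[[0,0,40],[0,0,0],-1],[[0,0,80],[0,0,0],-1],[[0,0,120],[0,0,0],-1],[[0,0,160],[0,0,0],-1],[[0,0,160],[0,0,0],-1]]'; python3 -m creep '[[[30,-350,0],[0,0,0],-1],[[30,-350,0],[0,0,0],-1],[[30,-350,0],[0,0,0],-1],[[30,-350,0],[0,0,0],-1],[[30,-350,0],[0,0,0],-1],[[30,-350,0],[0,0,0],-1],[[30,-350,0],[0,0,0],-1],[[30,-350,0],[0,0,0],-1],[[30,-350,0],[0,0,0],-1],[[30,-350,0],[0,0,0],-1],[[30,-350,0],[0,0,0],-1],[[30,-350,0],[0,0,0],-1]]'
python3 - <<'E'
from h import *
p,d=arm.get_image("top");crop(p,160,110,400,290,3.3,"pics/top9.png")
p,ds=arm.get_image("side");crop(p,230,220,430,370,4,"pics/side9.png")
u,v=proj("side",[569.5,87.8,70])[0].round().astype(int)
print([atdepth("side",u+a,v+b,ds[v+b,u+a])[2].round(1) for a in(-1,0,1) for b in (-1,0,1)])
E
```

```text
clock: 7.72
position: [573.4, 87.9, 230.4]
ee_rot: [0.453, 0.55, -0.541, -0.446]
contact_force: [0.9, -0.4, 1.8]
gripper_width: -0.1
clock: 8.72
position: [598.7, -262.4, 220.4]
ee_rot: [-0.45, -0.545, 0.545, 0.451]
contact_force: [-0.4, 0.1, 0.6]
gripper_width: -0.5
[np.float64(597.2), np.float64(69.7), np.float64(69.8), np.float64(70.3), np.float64(69.7), np.float64(70.3), np.float64(72.0), np.float64(71.0), np.float64(70.2)]
```

View pics/top9.png

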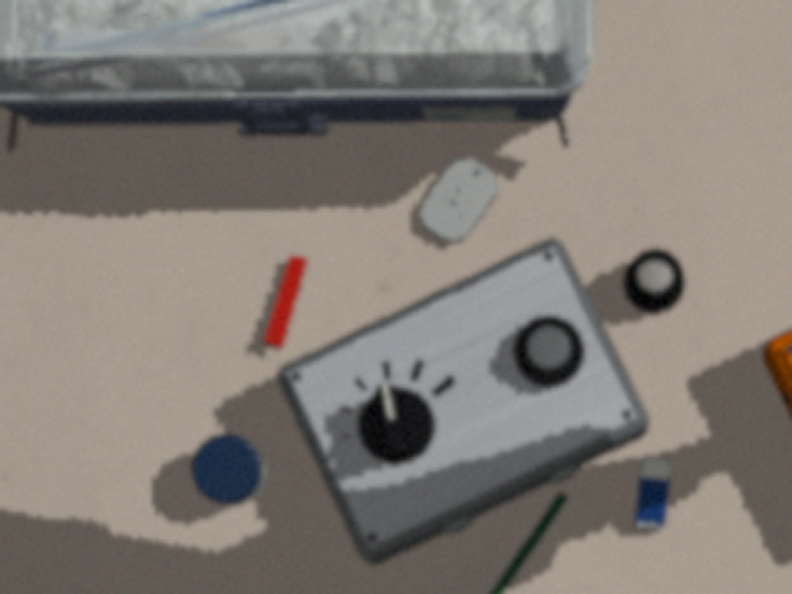

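View pics/side9.png

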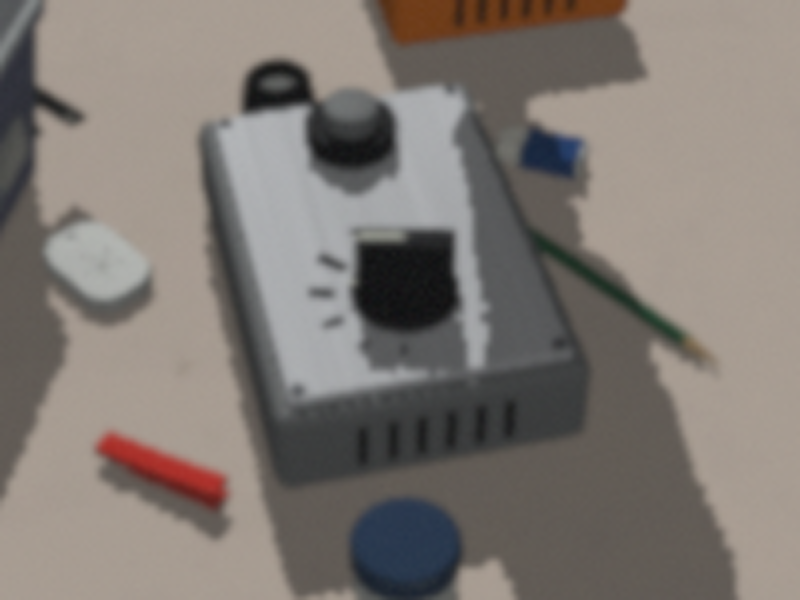

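Run:
```python
from h import *
S=lambda x,y:(230+(x+.5)/4-.5,220+(y+.5)/4-.5)
a=atz("side",*S(357,237),83);b=atz("side",*S(408,238),83);print(np.degrees(np.arctan2(*(a-b)[1::-1])))
arm.job_done()
```

```text
10.859854540422088
the job is handed in; nothing more can be done
```

The speed selector now stands at the fourth mark, and the start button was pressed to its stop afterwards and let go. The job was handed in at about 9 s on the robot's clock.

- **Selector:** It was at the third mark. I gripped the bar and turned it 30 degrees clockwise. At the end there was no turning moment left at the wrist. Before the press, the top view showed the pointer in line with mark 4. In the last side picture it pointed at 10.9 degrees, against about 11.2 degrees measured for mark 4.
- **Button:** I pressed it with the closed fingers. Near a height of 66 mm it stopped moving while the force rose from 11 to 25 N, so it was fully down. Once released, its top read about 70 mm in the depth picture, the same as before.
- **Small things round the unit:** They look unmoved in the before and after pictures. At hand-in the arm was well clear and touching nothing.

**Checks that disagreed or failed:**
- While gripping, the opening read 10.7 mm instead of the bar's 12 mm, with about 6 N upward on the tool.
- One automatic fit of the pointer line also picked up bright panel pixels, so I discarded it and read the line from the picture instead.
- One of the nine depth readings around the button top was an outlier at 597 mm, and I ignored it.

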